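# Clamp the bar in the stockroom fixture

### The job

Slide the aluminium bar along the channel of the green clamp fixture until its end is fully home against the stop, then turn the brass knurled thumbscrew clockwise (seen from above) until its foot is seated on the bar and the screw has clearly grown stiff. Stop there, do not overtighten it; let go and leave the other things on the bench where they are.

Things in the scene. Friction and masses are not known exactly. Their poses are not given: they have to be found in the camera images.
- fixture: green steel clamp fixture, bolted down. Origin on the bench under the screw's axis; x along the channel towards the stop, z up. Base x -105 to +60 mm, 80 wide, 20 high. On it a channel (floor 20 mm above the bench, 27 wide, walls 10 high) open at x = -105. Over it an arm, 36 wide, from x = -20 to +60, 66 to 88 mm above the bench, through which the thumbscrew passes.
- stop (a point): centre of the upright stop face that closes the channel 30 mm beyond the screw's axis, 28 mm above the bench: the bar's front end must come to rest against it. The column behind it carries the arm.
- bar_mid (a point): centre of the loose aluminium bar: 180 mm long (along its x, which points at the stop), 24 wide, 16 high, 150 to 250 g. It lies in the channel, its front end 18 to 36 mm short of the stop; the tail sticks out of the channel's open end over the bench and can be pinched across its width or pushed. Home, its centre is 90 mm from the stop face and its tail still sticks out 45 mm.
- bar: the same bar; origin at the centre of its underside
- head (a point): centre of the thumbscrew's head, an upright knurled brass ring 46 mm across and 20 mm high, 128 mm above the bench at the start; grip it from above across any diameter. Clockwise seen from above drives it down, 12 mm a turn (1.9 mm per rad). It stays where it is left. The ring sits on a rubber hub that winds up 1 rad per 0.8 N m, and springs back that much when let go.
- spindle: the thumbscrew's spindle, with a red-rimmed, rubber-cushioned foot at its lower end; origin at the centre of the head, axes do not turn. The foot is set to another height each time: at the start it hangs 2 to 8 mm clear of the bar's top, how much is not given, so it must be felt.
- spray_can: bystander: spray can, 52 mm across, 150 mm high; leave it alone
- jar: bystander: jar, 60 mm across, 80 mm high; leave it alone
- rivet_tray: bystander: yellow tray of rivets, 110 x 80 x 45 mm; leave it alone
- wrench: bystander: wrench lying flat, 170 mm long; leave it alone
- boss (a point): point on the screw's axis on top of the fixture's arm, 88 mm above the bench. Once the foot touches the bar, the moment on the head grows with the foot's pressure. Turned slowly or held still it is about 0.03 to 0.06 N m before touch, 0.1 at light contact, 0.15 to 0.25 when properly seated (0.5 to 1.2 rad of screw past first touch) and over 0.33 (1.8 rad, 70 N) when overtightened.
Not all that is in view belongs to the job. Of the things that look like the fixture, take the one that is nearest to the robot's base at the start.

How it is judged:
By the outcome, as a careful person would: the job done as asked, in the order asked, and still so for the second after the job is handed in, with the robot touching nothing.
It also fails if it takes over 72 s, if anything falls off the work surface, if the arm or the gripper's body presses on something with over 40 N, if the wrist force passes 120 N, or if a joint passes its speed limit or range.

### The arm

A 6-joint arm with a two-finger parallel gripper is mounted at the origin on the work surface. World frame = base frame: x ahead of the robot, y to its left, z up, the work surface at z = 0. Lengths are in mm, angles in rad, forces in N, time in s.
With the tool pointing down it reaches from about 300 to 775 mm from the base axis. Payload 14.6 kg.
Tool frame: the origin (TCP) lies between the finger pads; the fingertips stand 11 mm ahead of it and the grasp point (between the pads) lies 8 mm behind it; z points along the fingers, y is the line along which they close (so a half turn about z gives the same grasp; the last joint's range is limited). The gripper opens to 94 mm and grips with 3 to 60 N. Pads are 16 mm wide; open, the fingers measure 119 mm over their backs; the gripper's body (75 mm by 177 mm) begins 78 mm behind the grasp point.
Start: joints at [-1.307, 0.3, 1.521, -0, 1.321, -0.067], TCP at [178.633, -520.173, 216.446] pointing down, gripper open.
Joint ranges: [-3.03, 3.03], [-0.79, 2.21], [0.23, 2.52], [-1.04, 4.18], [0, 3.07], [-2.55, 2.55]. Speed limits (rad/s): [2.22, 2.22, 2.57, 3.14, 3.14, 3.14].

### API

Orientations are given as [roll, pitch, yaw] about the fixed x, y, z axes, in that order (R = Rz(yaw) Ry(pitch) Rx(roll)).
In Python, from cell import manip gives the robot as it stands. The module is installed in compiled form; this text tells all that it offers.
- The arm moves only by the tool arm_command, never from a script. Its argument "rows" is one flat list of numbers, 5 for each row, row after row: the shift along the world's x, y, z in mm, then the turn about the world's z in degrees, then the finger opening in mm, from 0 to 94. In form: [dx, dy, dz, twist, jaw, dx, dy, dz, twist, jaw, ...]. A call has 1 to 5 rows; each row shifts and turns the commanded pose from where the row before left it; what a row does not reach is not made up. A row lasts 1/8 s, in which the tool goes at most 62.5 mm and 10.7 degrees, less where a joint would pass 70% of its speed; a pose out of reach is approached as far as the arm can. A call is refused whole if a number of a shift passes 62.5 or a number of a turn 10.7, either way. A call with a gripper value outside its range is refused whole. The fingers move at their own pace and stop on an object; "newtons" is the grip in N (left out, the last holds). Time passes only in rows, so rows that do not move let the fingers close. It gives the time, the measured TCP pose, the force and the opening at its end, in the units of the state.
- manip.read_state(): the state, without advancing time (a new reading comes with each control period).
- manip.camera(name): name is "side" or "top"; returns a dict with "image" (480x640x3 uint8, blue, green, red), "z_map" (480x640 float32, mm along the optical axis (not along the pixel's ray), 0 where there is no reading), "fx", "fy", "cx", "cy" (pixels), "pose" (4x4, takes a point from camera to world coordinates). Camera axes: x right, y down, z forward; pixel columns grow to the right and rows downward; lengths in mm; the calibration is good to about 2 mm. A picture is of the moment at which its call begins.
- manip.sign_off(): hands the job in, once; it reports no verdict.
The state is a dict: "clock": time; "joints": joint angles; "qd": joint speeds; "effort": joint torques, N m; "eef_pos": TCP position; "eef_rot": TCP orientation; "wrist_force": force on the tool from outside, world axes, zero at the start; "moment": the same for the moment, N m; "finger_gap": finger opening in mm.
Only numpy, scipy, OpenCV 4.12 (cv2) and the standard library are available. Lean on these libraries where they do the work, as an engineer would, in place of code of your own. Each camera call takes 0.05 s, during which the arm holds its last target. There are 200 camera calls.

## Working session

There is one attempt and no reset: what is moved stays moved. The work goes in short steps, Python scripts to look and compute and a tool call to move; the robot and the scene stay as the last step left them, time stands still between calls to the robot, and variables do not carry over. Pictures are saved under pics/ and viewed, on a budget of 10 in all, crops included, one or two more only if the job needs it, and the job is handed in when it is done.

Besides the shell and the picture viewer there is one more tool, called after "Request:" as a command line: name --argument value ..., lists and objects as JSON in quotes. arm_command: Moves the arm, as the interface text tells. Its arguments: {"type":"object","properties":{"rows":{"type":"array","items":{"type":"number"}},"newtons":{"type":"number"}},"required":["rows"]}

```bash
mkdir -p pics
cat > h.py <<'E'
import numpy as np,cv2
from cell import manip
def cam(n):
    c=manip.camera(n); return c
def pts(c):
    z=c["z_map"].astype(float); v,u=np.mgrid[0:480,0:640]
    P=np.stack([(u-c["cx"])/c["fx"]*z,(v-c["cy"])/c["fy"]*z,z],-1)
    T=np.array(c["pose"]); return P@T[:3,:3].T+T[:3,3]
def ray(c,u,v,h):
    T=np.array(c["pose"]); d=T[:3,:3]@np.array([(u-c["cx"])/c["fx"],(v-c["cy"])/c["fy"],1]); o=T[:3,3]
    return o+d*(h-o[2])/d[2]
E
python3 - <<'E'
from h import *
s=manip.read_state(); print(s)
for n in("side","top"):
    c=cam(n); cv2.imwrite(f"pics/{n}0.png",c["image"]); print(n,np.round(c["pose"],3).tolist(),c["fx"],c["cx"],c["cy"])
    np.savez(f"{n}0.npz",**c)
E
```

```text
{'clock': 0.0, 'joints': array([-1.30660192e+00,  3.00498948e-01,  1.52159801e+00, -9.76819699e-06,
        1.32069506e+00, -6.65839776e-02]), 'qd': array([-0.00074597, -0.00015181, -0.0002451 ,  0.00106502,  0.00097094,
       -0.00175835]), 'effort': array([-6.26231249e-04, -5.31806016e+01, -3.52738452e+01,  7.08359806e-02,
        2.43834121e-02, -9.51102015e-05]), 'eef_pos': array([ 178.56474952, -519.93522913,  215.86388543]), 'eef_rot': array([-3.14039532e+00, -7.03589779e-05,  3.30780769e-01]), 'wrist_force': array([ 0.35309399, -0.51394534, -0.22807677]), 'moment': array([ 0.03004507, -0.02159451, -0.00583417]), 'finger_gap': 93.71063457009416}
side [[-0.972, -0.129, 0.198, 297.318], [-0.236, 0.539, -0.808, 1321.212], [-0.002, -0.832, -0.554, 905.905], [0.0, 0.0, 0.0, 1.0]] 609.0446552286677 318.22596505410473 233.08172311509162
top [[0.015, -0.982, 0.186, 404.409], [-1.0, -0.017, -0.005, 130.045], [0.008, -0.186, -0.983, 1155.71], [0.0, 0.0, 0.0, 1.0]] 467.7760117230717 318.97538312008675 232.82644472922078
```

View pics/top0.png

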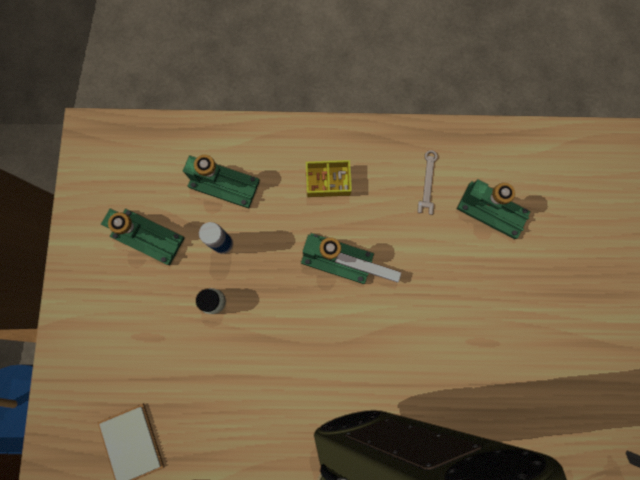

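View pics/side0.png

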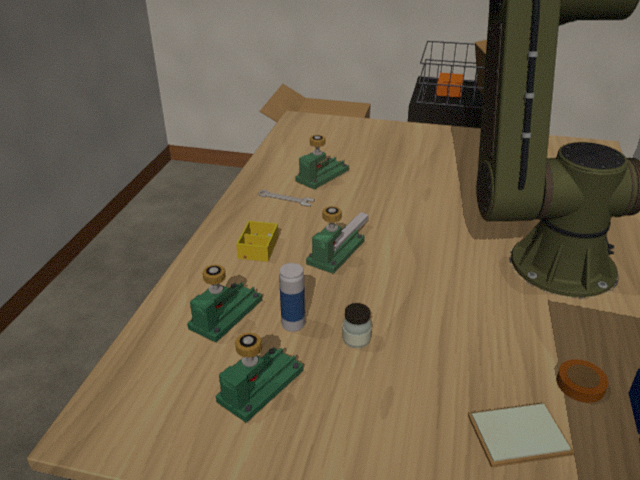

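The top view shows four fixtures, with heads at (205,165), (120,222), (330,248) and (505,192). The tail of the bar is at (400,277). The one at (330,248) has the bar and looks nearest to the base. In the side view its head is at (332,214). Next I measure it.

Run:
```python
from h import *
C={n:dict(np.load(f"{n}0.npz")) for n in("top","side")}
res={}
for n,c in C.items():
    im=c["image"]; hsv=cv2.cvtColor(im,cv2.COLOR_BGR2HSV); P=pts(c)
    g=cv2.inRange(hsv,(65,90,30),(90,255,255))
    # green fixtures
    k,l,st,ce=cv2.connectedComponentsWithStats(cv2.morphologyEx(g,cv2.MORPH_CLOSE,np.ones((5,5))))
    for i in range(1,k):
        if st[i,4]>300:
            q=P[(l==i)&(g>0)]; print(n,"green",np.round(ce[i]),st[i,4],np.round(np.median(q,0)), "dist",round(np.hypot(*np.median(q,0)[:2])))
    u0,v0=(330,248) if n=="top" else (332,214)
    # head: depth points z 110-145 near
    m=(abs(np.mgrid[0:480,0:640][1]-u0)<16)&(abs(np.mgrid[0:480,0:640][0]-v0)<16)&(P[...,2]>112)&(P[...,2]<150)
    q=P[m]; v,u=np.nonzero(m)
    print(n,"head z pct",np.round(np.percentile(q[:,2],[5,50,90,97]),1),"px",u.mean(),v.mean(),"bbox",u.min(),u.max(),v.min(),v.max())
    t=m&(P[...,2]>np.percentile(q[:,2],90)-5); vv,uu=np.nonzero(t)
    (cx,cy),r=cv2.minEnclosingCircle(np.stack([uu,vv],1).astype(np.float32)); print(n,"top-face circ px",cx,cy,r,"on138",np.round(ray(c,cx,cy,138),1),"3d mid",np.round((P[t].min(0)+P[t].max(0))/2,1))
    res[n]=(cx,cy)
    # bar
    b=(hsv[...,1]<60)&(hsv[...,2]>110)&(abs(np.mgrid[0:480,0:640][1]-(u0+35))<60)&(abs(np.mgrid[0:480,0:640][0]-v0-20)<45)&(P[...,2]>25)&(P[...,2]<45)
    b=b.astype(np.uint8); k,l,st,ce=cv2.connectedComponentsWithStats(b)
    i=1+np.argmax(st[1:,4]); vv,uu=np.nonzero(l==i); 
    q=P[l==i]; print(n,"bar",st[i],"z",np.round(np.percentile(q[:,2],[10,50,90]),1))
    w=np.array([ray(c,a,bb,36)[:2] for a,bb in zip(uu,vv)],np.float32)
    rr=cv2.minAreaRect(w); print(n,"bar rect",rr,np.round(cv2.boxPoints(rr),1).tolist())
# triangulate head
def o_d(c,p):
    T=c["pose"];d=T[:3,:3]@np.array([(p[0]-c["cx"])/c["fx"],(p[1]-c["cy"])/c["fy"],1]);return T[:3,3],d/np.linalg.norm(d)
o1,d1=o_d(C["top"],res["top"]);o2,d2=o_d(C["side"],res["side"])
s=np.linalg.lstsq(np.stack([d1,-d2],1),o2-o1,rcond=None)[0]
a,b=o1+s[0]*d1,o2+s[1]*d2;print("tri head top",(a+b)/2,"miss",np.linalg.norm(a-b))
x=C["top"]["image"][205:305,280:430]; y=C["side"]["image"][190:290,290:390]
cv2.imwrite("pics/crop0.png",np.hstack([cv2.resize(x,(450,300),interpolation=2),cv2.resize(y,(300,300),interpolation=2)]))
```

```text
top green [223. 184.] 1702 [738. 360.  21.] dist 821
top green [492. 210.] 1873 [ 681. -298.   22.] dist 744
top green [151. 239.] 1588 [595. 534.  20.] dist 800
top green [328. 261.] 967 [543. 116.  23.] dist 555
top head z pct [129.6 137.8 140.6 141.7] px 329.26612903225805 247.55913978494624 bbox 319 340 237 258
top top-face circ px 329.2662353515625 246.94155883789062 10.501626968383789 on138 [565.8 101.2 138. ] 3d mid [565.9 100.8 139.6]
top bar [336 254  65  28 616] z [32.4 35.4 38.1]
top bar rect ((535.330810546875, 5.1010284423828125), (155.24880981445312, 25.311534881591797), 72.29891967773438) [[499.70001220703125, -65.0], [523.7999877929688, -72.69999694824219], [571.0, 75.19999694824219], [546.9000244140625, 82.9000015258789]]
side green [329. 250.] 883 [566. 141.  40.] dist 583
side green [221. 310.] 2409 [741. 416.  25.] dist 850
side green [256. 383.] 3310 [601. 589.  23.] dist 842
side head z pct [120.7 136.1 140.2 141.4] px 331.7647058823529 214.43382352941177 bbox 322 341 207 222
side top-face circ px 331.52630615234375 212.0 9.5264253616333 on138 [562.2 105.5 138. ] 3d mid [562.6 103.3 139.8]
side bar [335 213  33  34 247] z [33.1 36.  38.2]
side bar rect ((536.4608154296875, 13.458808898925781), (174.7006072998047, 22.435853958129883), 72.81901550292969) [[499.8999938964844, -66.69999694824219], [521.4000244140625, -73.30000305175781], [573.0, 93.5999984741211], [551.5, 100.19999694824219]]
tri head top [564.70448654 100.99728362 135.2844325 ] miss 3.0720482561201266
```

View pics/crop0.png

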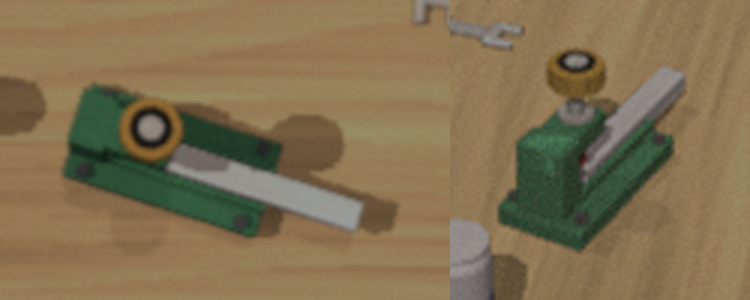

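The crop confirms the choice: this fixture holds the bar, and its head is at (330,248) in the top view and (332,214) in the side view. It is also nearest to the base, 555 mm away against 744 mm or more for the others. The tail is at about (511,-69.5), the direction is 72.6°, the head is at about (564.5,101.5), and the front gap is about 29 mm. These all agree with the text. Next I go above the tail.

Request:
arm_command --rows '[33.6, 46.2, 0, 5.4, 60, 33.6, 46.2, 0, 5.4, 60, 33.6, 46.2, 0, 5.4, 60, 33.6, 46.2, 0, 5.4, 60, 33.6, 46.2, 0, 5.4, 60]' --newtons 15

```text
clock: 0.72
eef_pos: [347.3, -287.5, 216.4]
eef_rot: [-3.141, -0.0, 0.805]
wrist_force: [0.2, 0.4, 1.1]
finger_gap: 59.9
```

Request:
arm_command --rows '[33.6, 46.2, 0, 5.4, 60, 33.6, 46.2, 0, 5.4, 60, 33.6, 46.2, 0, 5.4, 60, 33.6, 46.2, -30, 5.4, 60, 33.6, 46.2, -30, 5, 60]'

```text
clock: 1.35
eef_pos: [513.4, -59.4, 157.6]
eef_rot: [3.141, -0.0, 1.269]
wrist_force: [0.8, -0.6, -0.0]
finger_gap: 60.2
```

Request:
arm_command --rows '[0, 0, -50, 0, 60, 0, 0, -36, 0, 60, 0, 0, 0, 0, 60]'

```text
clock: 1.72
eef_pos: [511.1, -60.7, 70.2]
eef_rot: [-3.137, 0.001, 1.266]
wrist_force: [0.9, 0.5, 0.3]
finger_gap: 60.1
```

Request:
arm_command --rows '[3.7, 2.7, 0, 0, 60, 0, 0, 0, 0, 60]'

```text
clock: 1.98
eef_pos: [517.3, -58.4, 74.0]
eef_rot: [3.139, -0.0, 1.266]
wrist_force: [0.0, 0.1, -0.4]
finger_gap: 60.0
```

Run:
```python
from h import *
s=manip.read_state(); print(np.round(s["eef_pos"],1),np.degrees(s["eef_rot"]),s["joints"])
c=cam("side");v=c["image"][150:300,270:470];t=cam("top")["image"][190:340,300:500]
cv2.imwrite("pics/a.png",np.hstack([cv2.resize(v,(400,300)),cv2.resize(t,(400,300))]))
```

```text
[517.3 -58.4  74. ] [ 1.79841826e+02 -2.14285726e-02  7.25556279e+01] [-1.82880317e-01  4.00999094e-01  1.74597490e+00  4.35092958e-05
  9.91833020e-01  1.21558172e-01]
```

View pics/a.png

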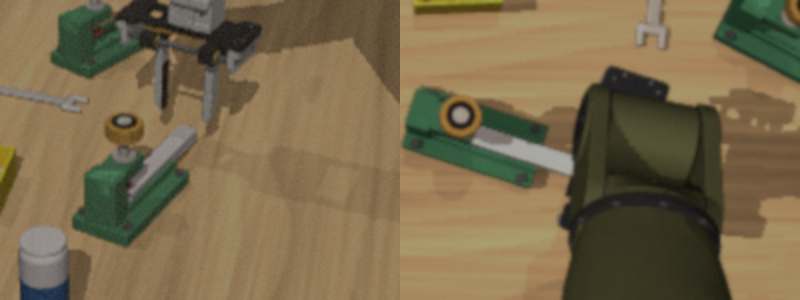

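Side crop: the fingers at (162,105) and (210,115) straddle the bar's tail at (185,130). I descend and pinch.

Request:
arm_command --rows '[0, 0, -25, 0, 60, -1, 0, -20, 0, 60, 0, 0, -8, 0, 60, 0, 0, 0, 0, 60]'

```text
clock: 2.58
eef_pos: [515.3, -58.4, 19.6]
eef_rot: [-3.142, -0.0, 1.266]
wrist_force: [0.5, 0.2, -0.7]
finger_gap: 60.0
```

Request:
arm_command --rows '[0, 0, 0, 0, 15, 0, 0, 0, 0, 15, 0, 0, 0, 0, 15, 0, 0, 0, 0, 15]'

```text
clock: 3.08
eef_pos: [515.3, -58.4, 19.5]
eef_rot: [3.141, -0.0, 1.266]
wrist_force: [0.6, -0.5, 0.3]
finger_gap: 24.1
```

Request:
arm_command --rows '[1.5, 4.8, 0, 0, 15, 1.5, 4.8, 0, 0, 15, 1.5, 4.8, 0, 0, 15, 1.5, 4.8, 0, 0, 15, 0, 0, 0, 0, 15]'

```text
clock: 3.7
eef_pos: [521.5, -38.5, 19.4]
eef_rot: [3.141, -0.001, 1.267]
wrist_force: [1.6, 2.1, 1.3]
finger_gap: 23.9
```

Request:
arm_command --rows '[0.6, 1.9, 0, 0, 15, 0.6, 1.9, 0, 0, 15, 0, 0, 0, 0, 15]'

```text
clock: 4.08
eef_pos: [522.5, -35.3, 19.4]
eef_rot: [3.141, -0.0, 1.266]
wrist_force: [-0.0, -2.4, 3.8]
finger_gap: 23.7
```

Request:
arm_command --rows '[0.3, 0.95, 0, 0, 15, 0.3, 0.95, 0, 0, 15, 0, 0, 0, 0, 15]'

```text
clock: 4.45
eef_pos: [523.1, -33.5, 19.4]
eef_rot: [3.141, -0.0, 1.266]
wrist_force: [-0.9, -4.0, 5.1]
finger_gap: 24.2
```

Request:
arm_command --rows '[0.3, 0.95, 0, 0, 15, 0.3, 0.95, 0, 0, 15, 0, 0, 0, 0, 15]'

```text
clock: 4.82
eef_pos: [523.7, -31.5, 19.4]
eef_rot: [3.141, -0.0, 1.266]
wrist_force: [-0.8, -3.6, 5.7]
finger_gap: 23.9
```

Request:
arm_command --rows '[0.3, 0.95, 0, 0, 15, 0, 0, 0, 0, 15]'

```text
clock: 5.08
eef_pos: [523.9, -31.0, 19.3]
eef_rot: [-3.142, 0.001, 1.266]
wrist_force: [-2.2, -6.5, 5.0]
finger_gap: 23.7
```

Request:
arm_command --rows '[0.3, 0.95, 0, 0, 15, 0, 0, 0, 0, 15]'

```text
clock: 5.32
eef_pos: [524.0, -30.8, 19.4]
eef_rot: [-3.141, 0.002, 1.266]
wrist_force: [-4.2, -13.5, 6.6]
finger_gap: 23.7
```

Request:
arm_command --rows '[0.3, 0.95, 0, 0, 15, 0, 0, 0, 0, 15]'

```text
clock: 5.58
eef_pos: [524.1, -30.3, 19.3]
eef_rot: [-3.141, 0.002, 1.266]
wrist_force: [-6.2, -17.5, 6.5]
finger_gap: 24.1
```

Request:
arm_command --rows '[0.3, 0.95, 0, 0, 15, 0, 0, 0, 0, 15]'

```text
clock: 5.82
eef_pos: [524.3, -29.5, 19.2]
eef_rot: [-3.141, 0.003, 1.266]
wrist_force: [-5.2, -19.3, 5.9]
finger_gap: 24.0
```

The bar stopped 29 mm on, as measured, and the push force rose to 20 N, so it is home. I release and go to the head, winding the wrist up on the way.

Request:
arm_command --rows '[0, 0, 0, 0, 60, 0, 0, 0, 0, 60, 0, 0, 0, 0, 60]'

```text
clock: 6.2
eef_pos: [524.7, -27.4, 19.1]
eef_rot: [-3.141, -0.0, 1.267]
wrist_force: [-0.6, 0.4, -0.3]
finger_gap: 50.4
```

Request:
arm_command --rows '[0, 0, 40, 0, 80, 0, 0, 50, 10, 80, 0, 0, 50, 10, 80, 0, 0, 40, 10, 80, 6, 20, 0, 10, 80]'

```text
clock: 6.82
eef_pos: [531.9, -8.0, 202.6]
eef_rot: [3.137, 0.003, 1.969]
wrist_force: [0.4, -0.4, 0.1]
finger_gap: 80.0
```

Request:
arm_command --rows '[7, 22, 0, 10, 80, 7, 22, 0, 10, 80, 7, 22, 0, 10, 80, 7, 22, 0, 10, 80, 6, 22, 0, 10, 80]'

```text
clock: 7.45
eef_pos: [564.9, 103.3, 199.2]
eef_rot: [3.141, -0.0, 2.843]
wrist_force: [0.1, -0.4, 0.4]
finger_gap: 80.1
```

Request:
arm_command --rows '[0, 0, 0, 10, 80, 0, 0, 0, 10, 80, 0, 0, 0, 10, 80, 0, 0, 0, 10, 80, 0, 0, 0, 10, 80]'

```text
clock: 8.07
eef_pos: [564.7, 102.5, 199.2]
eef_rot: [3.141, -0.0, -2.567]
wrist_force: [0.2, -0.2, -0.0]
finger_gap: 79.9
```

Request:
arm_command --rows '[0, 0, 0, 10, 80, 0, 0, 0, 10, 80, 0, 0, 0, 0, 80]'

```text
clock: 8.45
eef_pos: [564.7, 102.4, 199.2]
eef_rot: [3.141, -0.0, -2.225]
wrist_force: [-0.1, 0.3, -1.0]
finger_gap: 79.7
```

Run:
```python
from h import *
s=manip.read_state(); print(np.round(s["eef_pos"],1),np.degrees(s["eef_rot"]),s["joints"],s["wrist_force"],s["moment"])
c=cam("side");v=c["image"][150:300,270:470]
t=cam("top"); 
for n,c in(("side",c),("top",t)):
    im=c["image"]; hsv=cv2.cvtColor(im,cv2.COLOR_BGR2HSV); P=pts(c); V,U=np.mgrid[0:480,0:640]
    b=(hsv[...,1]<60)&(hsv[...,2]>110)&(abs(P[...,0]-530)<50)&(abs(P[...,1]-0)<80)&(P[...,2]>25)&(P[...,2]<45)
    vv,uu=np.nonzero(b); w=np.array([ray(c,x,y,36)[:2] for x,y in zip(uu,vv)],np.float32)
    if len(w)>30: rr=cv2.minAreaRect(w); print(n,len(w),np.round(cv2.boxPoints(rr),1).tolist())
cv2.imwrite("pics/b.png",np.hstack([cv2.resize(v,(400,300)),cv2.resize(t["image"][190:340,260:460],(400,300))]))
```

```text
[564.7 102.4 199.2] [ 1.79984917e+02 -2.01057584e-03 -1.27495012e+02] [ 1.15527964e-01  3.67132538e-01  1.47249285e+00  1.63932380e-04
  1.30218070e+00 -2.37169680e+00] [-0.13409681  0.30680396 -1.04582754] [ 0.06667512 -0.06486041 -0.00580316]
side 198 [[503.79998779296875, -37.900001525878906], [527.7000122070312, -46.29999923706055], [569.0, 71.0], [545.0999755859375, 79.4000015258789]]
top 40 [[511.29998779296875, -43.29999923706055], [535.2999877929688, -43.5], [535.4000244140625, -31.5], [511.5, -31.200000762939453]]
```

View pics/b.png

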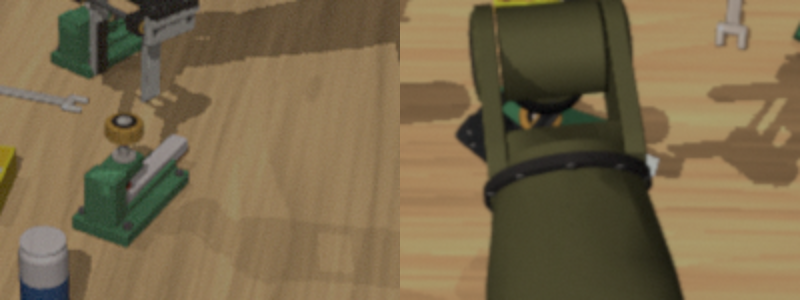

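Side crop: the bar's tail now lies further in, at about (185,145). It measured about 28–30 mm of travel in the two views. The fingers hang over the head. I descend and grip it.

Request:
arm_command --rows '[0, 0, -35, 0, 80, 0, 0, -30, 0, 80, 0, 0, -14, 0, 80, 0, 0, 0, 0, 80]' --newtons 25

```text
clock: 9.05
eef_pos: [564.7, 102.3, 120.0]
eef_rot: [3.141, -0.001, -2.226]
wrist_force: [0.2, -0.2, -0.0]
finger_gap: 79.5
```

Request:
arm_command --rows '[0, 0, 0, 0, 30, 0, 0, 0, 0, 30, 0, 0, 0, 0, 30, 0, 0, 0, 0, 30]'

```text
clock: 9.55
eef_pos: [566.2, 101.3, 121.0]
eef_rot: [-3.137, 0.001, -2.224]
wrist_force: [5.7, -2.6, -5.0]
finger_gap: 45.6
```

```bash
cat > s.py <<'E'
from h import *
M=[]
for _ in range(8):
    s=manip.read_state(); M.append(s["moment"])
print(s["clock"],np.round(s["eef_pos"],1),"yaw",round(np.degrees(s["eef_rot"][2]),1),"q6",round(s["joints"][5],2),"F",np.round(s["wrist_force"],1),"M",np.round(M[0],3),"gap",round(s["finger_gap"],1), "same" if np.ptp(np.array(M)[:,2])==0 else "vary")
E
python3 s.py
```

```text
9.55 [566.2 101.3 121. ] yaw -127.5 q6 -2.37 F [ 5.7 -2.6 -5. ] M [-0.5   -0.988 -0.003] gap 45.6 same
```

Request:
arm_command --rows '[1.5, -1, 0.7, 0, 30, 0, 0, 0, 0, 30, 0, 0, -0.27, -8, 30, 0, 0, -0.27, -8, 30, 0, 0, -0.27, -8, 30]'

```text
clock: 10.18
eef_pos: [566.9, 100.6, 120.3]
eef_rot: [-3.14, 0.001, -2.648]
wrist_force: [5.8, -7.8, -3.7]
finger_gap: 45.3
```

```bash
python3 s.py
```

```text
10.175 [566.9 100.6 120.3] yaw -151.7 q6 -1.95 F [ 5.8 -7.8 -3.7] M [-1.008 -1.183  0.147] gap 45.3 same
```

Request:
arm_command --rows '[0, 0, -0.27, -8, 30, 0, 0, -0.27, -8, 30, 0, 0, -0.27, -8, 30, 0, 0, 0, 0, 30]'

```text
clock: 10.68
eef_pos: [567.2, 99.6, 119.5]
eef_rot: [-3.139, 0.002, -3.065]
wrist_force: [7.2, -11.3, -3.2]
finger_gap: 45.2
```

```bash
python3 s.py
```

```text
10.675 [567.2  99.6 119.5] yaw -175.6 q6 -1.53 F [  7.2 -11.3  -3.2] M [-1.846 -1.422  0.135] gap 45.2 same
```

Request:
arm_command --rows '[0.8, -1.5, 0.4, 0, 30, 0, 0, 0, 0, 30]'

```text
clock: 10.92
eef_pos: [567.2, 99.5, 119.5]
eef_rot: [-3.141, 0.0, -3.062]
wrist_force: [4.2, -2.7, -6.7]
finger_gap: 45.5
```

```bash
python3 s.py
```

```text
10.925 [567.2  99.5 119.5] yaw -175.4 q6 -1.54 F [ 4.2 -2.7 -6.7] M [-0.415 -0.999  0.094] gap 45.5 same
```

Request:
arm_command --rows '[0.6, -0.4, -0.8, 0, 30, 0, 0, 0, 0, 30]'

```text
clock: 11.18
eef_pos: [567.4, 99.5, 119.2]
eef_rot: [3.142, -0.001, -3.062]
wrist_force: [-4.6, -1.6, 4.1]
finger_gap: 45.6
```

```bash
python3 s.py
```

```text
11.175 [567.4  99.5 119.2] yaw -175.4 q6 -1.54 F [-4.6 -1.6  4.1] M [-0.093  0.662  0.05 ] gap 45.6 same
```

Request:
arm_command --rows '[0, 0, -0.2, -6, 30, 0, 0, -0.2, -6, 30, 0, 0, 0, 0, 30, 0, 0, 0, 0, 30]'

```text
clock: 11.68
eef_pos: [567.4, 99.0, 118.9]
eef_rot: [-3.141, -0.001, 3.012]
wrist_force: [-4.4, -5.3, 2.8]
finger_gap: 45.8
```

```bash
python3 s.py
```

```text
11.675 [567.4  99.  118.9] yaw 172.6 q6 -1.33 F [-4.4 -5.3  2.8] M [-0.692  0.683  0.036] gap 45.8 same
```

Request:
arm_command --rows '[-0.4, -0.6, -0.2, -6, 30, 0, 0, -0.2, -6, 30, 0, 0, -0.2, -6, 30, 0, 0, 0, 0, 30, 0, 0, 0, 0, 30]'

```text
clock: 12.3
eef_pos: [567.2, 98.3, 118.3]
eef_rot: [-3.141, 0.0, 2.697]
wrist_force: [-3.9, -6.5, 2.3]
finger_gap: 45.5
```

```bash
python3 s.py
```

```text
12.3 [567.2  98.3 118.3] yaw 154.6 q6 -1.02 F [-3.9 -6.5  2.3] M [-0.959  0.472  0.092] gap 45.5 same
```

Request:
arm_command --rows '[0, 0, -0.2, -6, 30, 0, 0, -0.2, -6, 30, 0, 0, -0.2, -6, 30, 0, 0, 0, 0, 30, 0, 0, 0, 0, 30]'

```text
clock: 12.92
eef_pos: [566.7, 97.7, 117.6]
eef_rot: [-3.139, 0.0, 2.383]
wrist_force: [-6.5, -10.1, 5.2]
finger_gap: 45.7
```

```bash
python3 s.py
```

```text
12.925 [566.7  97.7 117.6] yaw 136.5 q6 -0.7 F [ -6.5 -10.1   5.2] M [-1.706  1.137  0.033] gap 45.7 same
```

Lateral forces and TCP drift show that the grip is 3 mm off centre along the pads. A circle fit puts the axis at about (564.4, 99.1), and this agrees with the bar's line. I let go, recentre, rewind and re-grip.

Request:
arm_command --rows '[0, 0, 0, 0, 75, 0, 0, 0, 0, 75, 0, 0, 0, 0, 75]'

```text
clock: 13.3
eef_pos: [567.4, 99.0, 117.5]
eef_rot: [3.141, 0.0, 2.384]
wrist_force: [0.4, 0.5, 0.0]
finger_gap: 72.0
```

Request:
arm_command --rows '[-2.8, 0.3, -0.3, 10, 75, 0, 0, 0, 10, 75, 0, 0, 0, 10, 75, 0, 0, 0, 10, 75, 0, 0, 0, 10, 75]'

```text
clock: 13.92
eef_pos: [564.6, 99.2, 117.1]
eef_rot: [3.141, 0.0, -3.021]
wrist_force: [-0.4, 0.6, -0.7]
finger_gap: 75.1
```

Request:
arm_command --rows '[0, 0, 0, 10, 75, 0, 0, 0, 0, 75]'

```text
clock: 14.18
eef_pos: [564.6, 99.2, 117.1]
eef_rot: [3.142, 0.0, -2.854]
wrist_force: [0.1, -0.6, -0.1]
finger_gap: 75.1
```

```bash
python3 s.py
```

```text
14.175 [564.6  99.2 117.1] yaw -163.5 q6 -1.75 F [ 0.1 -0.6 -0.1] M [ 0.068 -0.133  0.006] gap 75.1 same
```

Request:
arm_command --rows '[0, 0, 0, 0, 30, 0, 0, 0, 0, 30, 0, 0, 0, 0, 30, 0, 0, 0, 0, 30]'

```text
clock: 14.68
eef_pos: [564.5, 99.1, 117.1]
eef_rot: [3.141, 0.0, -2.853]
wrist_force: [-1.6, 0.8, 0.3]
finger_gap: 45.5
```

```bash
python3 s.py
```

```text
14.675 [564.5  99.1 117.1] yaw -163.5 q6 -1.75 F [-1.6  0.8  0.3] M [ 0.242  0.011 -0.062] gap 45.5 same
```

Request:
arm_command --rows '[0, 0, -0.2, -6, 30, 0, 0, -0.2, -6, 30, 0, 0, -0.2, -6, 30, 0, 0, 0, 0, 30, 0, 0, 0, 0, 30]'

```text
clock: 15.3
eef_pos: [564.5, 99.2, 116.6]
eef_rot: [3.141, 0.0, 3.119]
wrist_force: [-1.1, 2.3, 1.4]
finger_gap: 45.3
```

```bash
python3 s.py
```

```text
15.3 [564.5  99.2 116.6] yaw 178.7 q6 -1.44 F [-1.1  2.3  1.4] M [0.482 0.096 0.052] gap 45.3 same
```

Request:
arm_command --rows '[0, 0, -0.2, -6, 30, 0, 0, -0.2, -6, 30, 0, 0, -0.2, -6, 30, 0, 0, 0, 0, 30, 0, 0, 0, 0, 30]'

```text
clock: 15.92
eef_pos: [564.6, 99.3, 116.0]
eef_rot: [3.141, 0.0, 2.805]
wrist_force: [-0.7, 4.2, 2.8]
finger_gap: 45.6
```

```bash
python3 s.py
```

```text
15.925 [564.6  99.3 116. ] yaw 160.7 q6 -1.12 F [-0.7  4.2  2.8] M [0.759 0.082 0.039] gap 45.6 same
```

Still free at 0.04–0.05 N m. I continue.

Request:
arm_command --rows '[0, 0.4, -0.2, -6, 30, 0, 0, -0.2, -6, 30, 0, 0, -0.2, -6, 30, 0, 0, 0, 0, 30, 0, 0, 0, 0, 30]'

```text
clock: 16.55
eef_pos: [564.6, 99.3, 115.4]
eef_rot: [-3.142, 0.0, 2.491]
wrist_force: [-0.3, 1.9, 2.8]
finger_gap: 45.2
```

```bash
python3 s.py
```

```text
16.55 [564.6  99.3 115.4] yaw 142.7 q6 -0.81 F [-0.3  1.9  2.8] M [0.359 0.042 0.001] gap 45.2 same
```

Request:
arm_command --rows '[0, 0, -0.2, -6, 30, 0, 0, -0.2, -6, 30, 0, 0, -0.2, -6, 30, 0, 0, 0, 0, 30, 0, 0, 0, 0, 30]'

```text
clock: 17.18
eef_pos: [564.6, 99.4, 114.8]
eef_rot: [3.141, 0.0, 2.177]
wrist_force: [0.6, 2.0, 2.6]
finger_gap: 45.2
```

```bash
python3 s.py
```

```text
17.175 [564.6  99.4 114.8] yaw 124.7 q6 -0.5 F [0.6 2.  2.6] M [ 0.403 -0.077  0.071] gap 45.2 same
```

Request:
arm_command --rows '[0, 0, -0.2, -6, 30, 0, 0, -0.2, -6, 30, 0, 0, -0.2, -6, 30, 0, 0, 0, 0, 30, 0, 0, 0, 0, 30]'

```text
clock: 17.8
eef_pos: [564.7, 99.4, 114.2]
eef_rot: [3.141, 0.0, 1.863]
wrist_force: [1.6, 3.4, 3.7]
finger_gap: 45.5
```

```bash
python3 s.py
```

```text
17.8 [564.7  99.4 114.2] yaw 106.7 q6 -0.18 F [1.6 3.4 3.7] M [ 0.473 -0.353 -0.039] gap 45.5 same
```

The moment is noisy at about ±0.04, so I will average over several control periods.

```bash
cat > s.py <<'E'
from h import *
M=[]
for _ in range(8):
    s=manip.read_state(); M.append(np.r_[s["wrist_force"],s["moment"]]); manip.camera("top")
M=np.array(M)
print(s["clock"],np.round(s["eef_pos"],1),"yaw",round(np.degrees(s["eef_rot"][2]),1),"q6",round(s["joints"][5],2),"F",np.round(M[:,:3].mean(0),1),"Mz",round(M[:,5].mean(),3),"med",round(np.median(M[:,5]),3),"sd",round(M[:,5].std(),3),"gap",round(s["finger_gap"],1))
E
python3 s.py
```

```text
18.15 [564.7  99.4 114.2] yaw 106.6 q6 -0.18 F [2.5 3.  2. ] Mz 0.05 med 0.055 sd 0.041 gap 45.4
```

Request:
arm_command --rows '[0, 0, -0.2, -6, 30, 0, 0, -0.2, -6, 30, 0, 0, -0.2, -6, 30, 0, 0, 0, 0, 30]'

```text
clock: 18.7
eef_pos: [564.7, 99.4, 113.6]
eef_rot: [3.141, -0.0, 1.546]
wrist_force: [4.5, 2.9, 3.3]
finger_gap: 45.0
```

```bash
python3 s.py
```

```text
19.05 [564.7  99.4 113.6] yaw 88.7 q6 0.13 F [4.2 3.1 2.7] Mz 0.074 med 0.079 sd 0.016 gap 45.5
```

Request:
arm_command --rows '[0.4, 0.4, -0.2, -6, 30, 0, 0, -0.2, -6, 30, 0, 0, -0.2, -6, 30, 0, 0, 0, 0, 30]'

```text
clock: 19.6
eef_pos: [564.9, 99.5, 113.1]
eef_rot: [3.142, 0.001, 1.233]
wrist_force: [0.6, 1.5, 6.2]
finger_gap: 45.4
```

```bash
python3 s.py
```

```text
19.95 [564.9  99.5 113.2] yaw 70.7 q6 0.45 F [0.7 0.2 5.6] Mz 0.069 med 0.065 sd 0.019 gap 45.8
```

Request:
arm_command --rows '[0, 0, -0.2, -6, 30, 0, 0, -0.2, -6, 30, 0, 0, 0, 0, 30]'

```text
clock: 20.38
eef_pos: [565.0, 99.5, 112.9]
eef_rot: [3.141, 0.0, 1.023]
wrist_force: [0.8, 0.1, 6.9]
finger_gap: 45.4
```

```bash
python3 s.py
```

```text
20.725 [565.   99.5 112.9] yaw 58.7 q6 0.66 F [ 0.6 -0.4  7.1] Mz 0.108 med 0.108 sd 0.018 gap 45.7
```

Request:
arm_command --rows '[0, 0, 0.1, -6, 30, 0, 0, 0, -6, 30, 0, 0, 0, 0, 30]'

```text
clock: 21.15
eef_pos: [564.9, 99.5, 112.7]
eef_rot: [3.141, 0.0, 0.815]
wrist_force: [2.2, -1.7, 4.6]
finger_gap: 45.5
```

```bash
python3 s.py
```

```text
21.5 [565.   99.5 112.7] yaw 46.6 q6 0.87 F [ 1.7 -2.8  5.1] Mz 0.129 med 0.121 sd 0.038 gap 45.7
```

Request:
arm_command --rows '[0, 0, -0.2, -6, 30, 0, 0, -0.2, -6, 30, 0, 0, 0, 0, 30]'

```text
clock: 21.92
eef_pos: [565.0, 99.5, 112.5]
eef_rot: [3.141, 0.0, 0.603]
wrist_force: [1.4, -4.0, 6.2]
finger_gap: 45.5
```

```bash
python3 s.py
```

```text
22.275 [565.   99.5 112.4] yaw 34.6 q6 1.08 F [ 1.6 -3.8  6.5] Mz 0.153 med 0.16 sd 0.021 gap 45.4
```

Request:
arm_command --rows '[0, -0.4, 0.1, -6, 30, 0, 0, 0, -6, 30, 0, 0, 0, 0, 30]'

```text
clock: 22.7
eef_pos: [565.0, 99.4, 112.3]
eef_rot: [3.141, -0.0, 0.396]
wrist_force: [4.0, -1.9, 4.2]
finger_gap: 45.4
```

```bash
python3 s.py; python3 s.py
```

```text
23.05 [565.   99.4 112.3] yaw 22.6 q6 1.29 F [ 3.5 -2.1  3.6] Mz 0.179 med 0.172 sd 0.02 gap 45.7
23.45 [565.   99.4 112.3] yaw 22.6 q6 1.29 F [ 4.3 -2.9  3.3] Mz 0.181 med 0.18 sd 0.024 gap 45.3
```

Request:
arm_command --rows '[0.4, -0.2, 0, -5, 30, 0, 0, 0, -5, 30, 0, 0, 0, 0, 30]'

```text
clock: 23.88
eef_pos: [565.0, 99.3, 112.1]
eef_rot: [-3.141, 0.001, 0.22]
wrist_force: [1.4, -0.9, 3.3]
finger_gap: 45.3
```

```bash
python3 s.py; python3 s.py
```

```text
24.225 [565.1  99.3 112.1] yaw 12.6 q6 1.46 F [ 0.8 -1.3  2.2] Mz 0.204 med 0.196 sd 0.027 gap 45.8
24.625 [565.1  99.3 112.2] yaw 12.6 q6 1.46 F [-0.7 -0.8  1.5] Mz 0.186 med 0.188 sd 0.025 gap 45.4
```

The moment is now about 0.2 N m, clearly stiff and mid-range. I let go, rise and move aside.

Request:
arm_command --rows '[0, 0, 0, 0, 80, 0, 0, 0, 0, 80, 0, 0, 0, 0, 80, 0, 0, 0, 0, 80]'

```text
clock: 25.18
eef_pos: [565.3, 99.2, 112.3]
eef_rot: [-3.142, -0.0, 0.219]
wrist_force: [-0.5, -0.6, 0.3]
finger_gap: 79.3
```

Request:
arm_command --rows '[0, 0, 40, 0, 80, 0, 0, 50, 0, 80, 0, 0, 30, 0, 80, -30, -40, 0, 0, 80, -30, -50, 0, 0, 80]'

```text
clock: 25.8
eef_pos: [504.5, 8.7, 232.4]
eef_rot: [3.141, -0.0, 0.221]
wrist_force: [0.3, -0.2, 0.2]
finger_gap: 80.3
```

Request:
arm_command --rows '[-30, -50, 0, 0, 80, -30, -50, 0, 0, 80, -30, -50, 0, 0, 80, -20, -40, 0, 0, 80, 0, 0, 0, 0, 80]'

```text
clock: 26.42
eef_pos: [394.3, -182.6, 232.5]
eef_rot: [3.141, -0.0, 0.215]
wrist_force: [0.8, 0.7, 0.5]
finger_gap: 80.1
```

Run:
```python
from h import *
s=manip.read_state(); print(s["clock"],np.round(s["eef_pos"],1),np.round(s["wrist_force"],1))
C={n:cam(n) for n in("top","side")}
for n,c in C.items():
    hsv=cv2.cvtColor(c["image"],cv2.COLOR_BGR2HSV); P=pts(c)
    b=(hsv[...,1]<60)&(hsv[...,2]>110)&(abs(P[...,0]-530)<50)&(abs(P[...,1]-10)<80)&(P[...,2]>25)&(P[...,2]<45)
    b=b.astype(np.uint8); k,l,st,ce=cv2.connectedComponentsWithStats(b); i=1+np.argmax(st[1:,4])
    vv,uu=np.nonzero(l==i); w=np.array([ray(c,x,y,36)[:2] for x,y in zip(uu,vv)],np.float32)
    print(n,np.round(cv2.boxPoints(cv2.minAreaRect(w)),1).tolist())
    m=(abs(P[...,0]-565)<35)&(abs(P[...,1]-100)<35)&(P[...,2]>100)&(P[...,2]<150); print("head top z",np.percentile(P[m][:,2],[50,90,97]).round(1))
x=C["top"]["image"][205:305,280:430]; y=C["side"]["image"][190:290,290:390]
cv2.imwrite("pics/end.png",np.hstack([cv2.resize(x,(450,300),interpolation=2),cv2.resize(y,(300,300),interpolation=2)]))
```

```text
26.425 [ 394.3 -182.6  232.5] [0.8 0.7 0.5]
top [[508.29998779296875, -37.79999923706055], [531.7000122070312, -45.29999923706055], [570.2999877929688, 75.4000015258789], [546.7999877929688, 82.9000015258789]]
head top z [129.3 132.5 133.9]
side [[503.79998779296875, -37.900001525878906], [527.7000122070312, -46.29999923706055], [573.5999755859375, 85.80000305175781], [549.7000122070312, 94.0999984741211]]
head top z [127.9 131.8 133. ]
```

View pics/end.png

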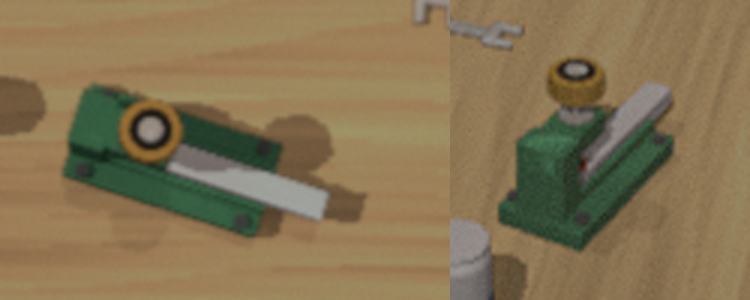

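The end crop shows the bar's tail shortened to (325,205) and the head lowered, with the foot's red rim just above the bar. Tail-to-axis measures 148–150 mm against 150 mm for home. I hand in.

```bash
python3 -c "
from cell import manip; print(manip.sign_off())"
```

```text
the job is handed in; nothing more can be done
None
```

I slid the bar home against the stop and turned the thumbscrew clockwise until it was seated and stiff. Then I let go, moved the arm clear and handed the job in at about 26.5 s of robot time.

- **Bar:** I pinched its tail and pushed it about 29 mm, until it stopped and the push force rose to 20 N. At the end the tail was 148–150 mm from the screw's axis, against 150 mm for home. The two views disagreed by a few mm in the tail's position, about what the calibration allows.
- **Screw:** The averaged moment was 0.05–0.07 N m while free and 0.11 at light contact. It grew steadily to about 0.19–0.20 N m held still, inside the 0.15–0.25 band and below overtightening.
- **First grip off centre:** My first grip on the head was about 3 mm off, with side forces up to 13 N, so I recentred and gripped again. During that grip single moment readings were noisy, so I averaged from partway through the second grip on.
- **Head drop:** The camera shows the head about 8 mm lower, while the turned angle suggests about 9 mm. Slip or hub wind-up in the first grip could explain the difference.
- **Bystanders:** I did not re-measure the spray can, jar, tray or wrench at the end, but no move went near them.

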